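# Snap the battery cover onto the microscope's power unit

### The job

The battery well of the microscope's power unit is open. Pick up the large grey cover by its rib, lay it over the well, and press it down corner by corner until all four clips have clicked and it lies flush on the rim all round. Leave it there, and leave the smaller spare cover and the other things on the bench where they are.

Things in the scene. Friction and masses are not known exactly. Their poses are not given: they have to be found in the camera images.
- unit: Power unit: white box 200 x 150 mm, 60 mm high, fixed to the bench. Its top is an open well 156 (x) x 100 (y) mm, edges rounded 4 mm, with two black battery cells in it. Four steel spring clips sit in the well's long walls at x = +-56, y = +-50 mm, 6 mm below the rim. Origin: centre of the underside; x along the long side, z up.
- well (a point): Centre of the well's mouth, level with the unit's flat rim, 60 mm above the bench. A cover laid in the well first rests on the four clips, its plate about 13 mm above the rim. Each corner needs a push of some 5 to 12 N and 13 mm down until its clip snaps over the lug and the plate lies on the rim there. Pressing one corner can rock the cover.
- cover: Battery cover, grey plastic, 0.16 kg: plate 172 x 116 x 5 mm, top face 27 mm above its underside; it can twist a little about its long axis. Below the plate a skirt 153 x 97 mm, 17 mm deep, and a guide tongue mid-way along each long side, 22 mm deep, rounded foot, 1 mm play in the well. Starts plate up, fits either way round. Origin: centre of the underside; x along its long side, z up.
- rib (a point): Middle of the top of the straight grip rib on the middle of the cover's plate: 70 mm long (along the cover's x), 20 mm thick (y), 22 mm tall, its top 49 mm above the cover's underside, 87 mm above the bench when the cover is fully home.
- spare_cover: A bystander: a smaller cover of the same pattern (plate 127 x 87 mm, same rib), for another instrument. It does not fit. Origin: centre of its underside.
- forceps: Bystander: steel forceps, 130 mm long, 8 mm high, lying near the middle. Origin: centre of the underside.
- jar: Bystander: amber glass jar with black cap, 64 mm across, 85 mm tall. Origin: centre of the underside.
- reagent: Bystander: clear plastic bottle with white cap, 60 mm across, 150 mm tall. Origin: centre of the underside.
- beaker: Bystander: glass beaker, 70 mm across, 90 mm tall. Origin: centre of the underside.
- calculator: Bystander: black desk calculator, 150 x 100 x 22 mm, lying near the robot. Origin: centre of the underside.
- slide_tray: Bystander: aluminium tray with glass slides, 210 x 100 x 12 mm, lying near the robot. Origin: centre of the underside.
- corner_a (a point): Press place on the cover's top face (27 mm above its underside) near one corner, at x = -60, y = 44 mm in the cover's frame, where three dark thumb ribs are; a clip lies straight below it. It is 65 mm above the bench when that corner is home, about 78 mm while the cover only rests on the clips.
- corner_b (a point): Press place on the cover's top face (27 mm above its underside) near one corner, at x = -60, y = -44 mm in the cover's frame, where three dark thumb ribs are; a clip lies straight below it. It is 65 mm above the bench when that corner is home, about 78 mm while the cover only rests on the clips.
- corner_c (a point): Press place on the cover's top face (27 mm above its underside) near one corner, at x = 60, y = -44 mm in the cover's frame, where three dark thumb ribs are; a clip lies straight below it. It is 65 mm above the bench when that corner is home, about 78 mm while the cover only rests on the clips.
- corner_d (a point): Press place on the cover's top face (27 mm above its underside) near one corner, at x = 60, y = 44 mm in the cover's frame, where three dark thumb ribs are; a clip lies straight below it. It is 65 mm above the bench when that corner is home, about 78 mm while the cover only rests on the clips.
- clip_a (a joint): Spring clip of the unit at x = -56, y = 50 mm in the unit's frame: a steel nose that is pushed outward into the wall (reads about 0.002 to 0.004 m while a lug is passing) and springs back to below 0.0015 m when free or snapped over the lug.
- clip_b (a joint): Spring clip of the unit at x = -56, y = -50 mm in the unit's frame: a steel nose that is pushed outward into the wall (reads about 0.002 to 0.004 m while a lug is passing) and springs back to below 0.0015 m when free or snapped over the lug.
- clip_c (a joint): Spring clip of the unit at x = 56, y = -50 mm in the unit's frame: a steel nose that is pushed outward into the wall (reads about 0.002 to 0.004 m while a lug is passing) and springs back to below 0.0015 m when free or snapped over the lug.
- clip_d (a joint): Spring clip of the unit at x = 56, y = 50 mm in the unit's frame: a steel nose that is pushed outward into the wall (reads about 0.002 to 0.004 m while a lug is passing) and springs back to below 0.0015 m when free or snapped over the lug.

How it is judged:
By the outcome, as a careful person would: the job done as asked, in the order asked, and still so for the second after the job is handed in, with the robot touching nothing.
It also fails if it takes over 54 s, if anything falls off the work surface, if the arm or the gripper's body presses on something with over 40 N, if the wrist force passes 120 N, or if a joint passes its speed limit or range.

### The arm

A 6-joint arm with a two-finger parallel gripper is mounted at the origin on the work surface. World frame = base frame: x ahead of the robot, y to its left, z up, the work surface at z = 0. Lengths are in m, angles in rad, forces in N, time in s.
With the tool pointing down it reaches from about 0.225 to 0.875 m from the base axis. Payload 3.4 kg.
Tool frame: the origin (TCP) lies at the very end of the fingers, on their centre line; the grasp point (between the pads) lies 19 mm behind it; z points along the fingers, x is the direction in which the jaws open and shut, and the axes are right-handed (so a half turn about z gives the same grasp; the last joint's range is limited). The gripper opens to 85 mm and grips with 20 to 120 N. Pads are 22 mm wide; open, the fingers measure 114 mm over their backs; the gripper's body (76 mm by 85 mm) begins 54 mm behind the grasp point. The pads swing forward as they close: fully open they stand 13 mm farther back than shut.
Start: joints at [1.131, 0.276, 1.505, -0, 1.361, -0.121], TCP at [0.18, 0.546, 0.231] pointing down, gripper open.
Joint ranges: [-2.89, 2.89], [-0.75, 2.08], [0.22, 2.7], [-1.18, 4.32], [0.11, 2.71], [-2.7, 2.7]. Speed limits (rad/s): [2.57, 2.57, 3.14, 3.14, 3.14, 3.14].

### API

Orientations are given as a unit quaternion [w, x, y, z].
In Python, from rig import manip gives the robot as it stands.
- The arm moves only by the tool send_rows, never from a script. Its argument "increments" is a list of rows, each a list of 5 numbers: the opening, from 0 (shut) to 1 (fully open), then the shift along the tool's x, y, z in m, then the turn about the tool's z in rad. A call has 1 to 8 rows; each row shifts and turns the commanded pose from where the row before left it, along the tool's axes as they then stand; what a row does not reach is not made up. A row lasts 1/8 s, in which the tool goes at most 62.5 mm and 10.7 degrees, less where a joint would pass 70% of its speed; a pose out of reach is approached as far as the arm can. A call is refused whole if a number of a shift passes 0.0625 or a number of a turn 0.188, either way. A call with a gripper value outside its range is refused whole. The fingers move at their own pace and stop on an object; "squeeze" is the grip in N (left out, the last holds). Time passes only in rows, so rows that do not move let the fingers close. It gives the time, the measured TCP pose, the force and the opening at its end, in the units of the state.
- manip.get_state(): the state, without advancing time (a new reading comes with each control period).
- manip.get_image(name): name is "side" or "top"; returns the picture (384x512x3 uint8, red, green, blue); there is no depth.
- manip.calibration(name): a dict with "fx", "fy", "cx", "cy" (pixels), "camera_from_world" (4x4, takes a point from world to camera coordinates). Camera axes: x right, y up, looking along -z (the intrinsics and any distortion apply to the point x, -y, -z); pixel columns grow to the right and rows downward; lengths in m; the calibration is good to about 2 mm. A picture is of the moment at which its call begins. calibration takes no time and is no camera call.
- manip.sign_off(): hands the job in, once; it reports no verdict.
The state is a dict: "clock": time; "qpos": joint angles; "qd": joint speeds; "effort": joint torques, N m; "position": TCP position; "ee_rot": TCP orientation; "contact_force": force on the tool from outside, world axes, zero at the start; "moment": the same for the moment, N m; "width": finger opening in m.
Only numpy, scipy, OpenCV 4.12 (cv2) and the standard library are available. Lean on these libraries where they do the work, as an engineer would, in place of code of your own. Each camera call takes 0.05 s, during which the arm holds its last target.

## Working session

There is one attempt and no reset: what is moved stays moved. The work goes in short steps, Python scripts to look and compute and a tool call to move; the robot and the scene stay as the last step left them, time stands still between calls to the robot, and variables do not carry over. Pictures are saved under pics/ and viewed, and the job is handed in when it is done.

Besides the shell and the picture viewer there is one more tool, called after "Call:" as a command line: name --pt "numbers of a row" for each row, then --argument value for the rest. send_rows: Moves the arm, as the interface text tells. Its arguments: {"type":"object","properties":{"increments":{"type":"array","items":{"type":"array","items":{"type":"number"}}},"squeeze":{"type":"number"}},"required":["increments"]}

```bash
ls; mkdir -p pics; python3 - <<'E'
from rig import manip
import cv2
s=manip.get_state()
for k,v in s.items(): print(k,v)
for n in("side","top"):
    im=manip.get_image(n); cv2.imwrite(f"pics/{n}0.png",im[:,:,::-1]); print(n,manip.calibration(n))
E
```

```text
pics
clock 0.0
qpos [ 1.13100312e+00  2.76574945e-01  1.50613746e+00 -8.72885413e-07
  1.36071445e+00 -1.20966001e-01]
qd [ 0.00012947  0.00020833  0.00186324 -0.00030624 -0.00163307  0.00262459]
effort [ 1.00859212e-03 -4.16786993e+01 -2.45809257e+01 -3.26229463e-05
  1.10479604e-02 -3.55095366e-06]
position [0.17999162 0.54553603 0.23044943]
ee_rot [ 4.44086720e-04  8.10386269e-01  5.85895259e-01 -8.02405143e-04]
contact_force [-0.3006311   0.55993684  0.22301018]
moment [-0.00951015  0.02791224  0.01028073]
width 0.08552413940850698
side {'fx': 364.26785251548245, 'fy': 364.26785251548245, 'cx': 258.14490001296474, 'cy': 201.76663063070922, 'camera_from_world': array([[ 0.96266032, -0.27008453,  0.01842435, -0.49763598],
       [ 0.17765301,  0.68162805,  0.70980463, -0.14729016],
       [-0.2042658 , -0.68002761,  0.7041576 , -0.97164367],
       [ 0.        ,  0.        ,  0.        ,  1.        ]])}
top {'fx': 396.53324603982384, 'fy': 396.53324603982384, 'cx': 255.89227337078165, 'cy': 193.41140371575594, 'camera_from_world': array([[ 1.64715764e-02, -9.99860582e-01,  2.73915840e-03,
        -3.80187317e-04],
       [ 9.94142689e-01,  1.66699146e-02,  1.06782153e-01,
        -5.22787800e-01],
       [-1.06812927e-01,  9.64243903e-04,  9.94278668e-01,
        -9.92402171e-01],
       [ 0.00000000e+00,  0.00000000e+00,  0.00000000e+00,
         1.00000000e+00]])}
```

View pics/top0.png

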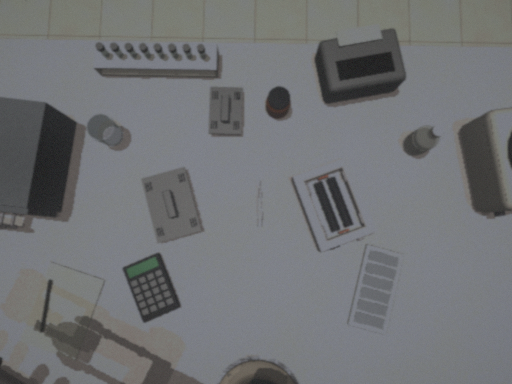

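View pics/side0.png

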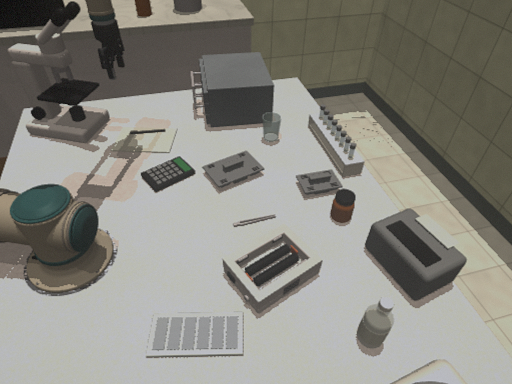

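The top view shows the cover at about (172,205), the unit at (333,207), the spare cover at (226,110) and the forceps at (260,205). Next I'll crop in closer and measure.

```bash
python3 - <<'E'
import cv2,numpy as np
im=cv2.imread('pics/top0.png')
a=cv2.resize(im[155:255,130:215],None,fx=6,fy=6,interpolation=cv2.INTER_CUBIC)
b=cv2.resize(im[155:255,285:380],None,fx=6,fy=6,interpolation=cv2.INTER_CUBIC)
g=lambda x:np.clip(x.astype(float)*1.5,0,255).astype(np.uint8)
cv2.imwrite('pics/cA.png',g(a));cv2.imwrite('pics/cB.png',g(b))
s=cv2.imread('pics/side0.png')
cv2.imwrite('pics/cC.png',g(cv2.resize(s[140:310,195:330],None,fx=3.5,fy=3.5,interpolation=cv2.INTER_CUBIC)))
E
```

```text
(no output)
```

View pics/cA.png

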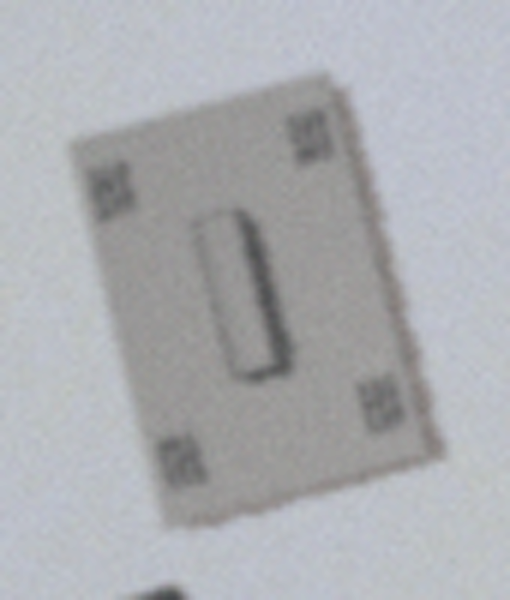

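View pics/cB.png

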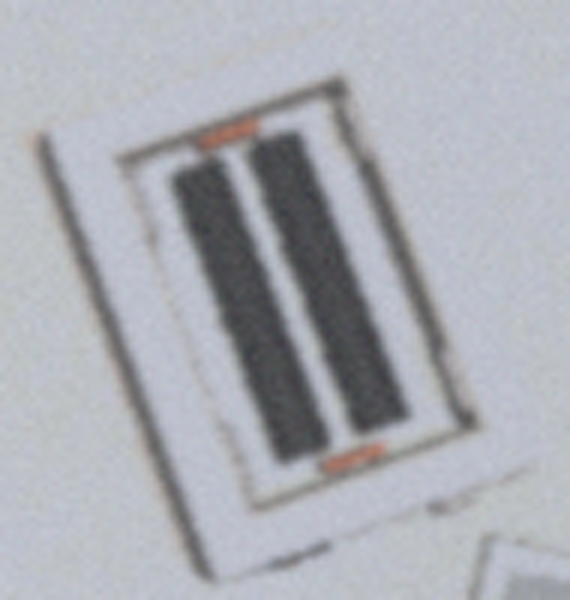

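View pics/cC.png

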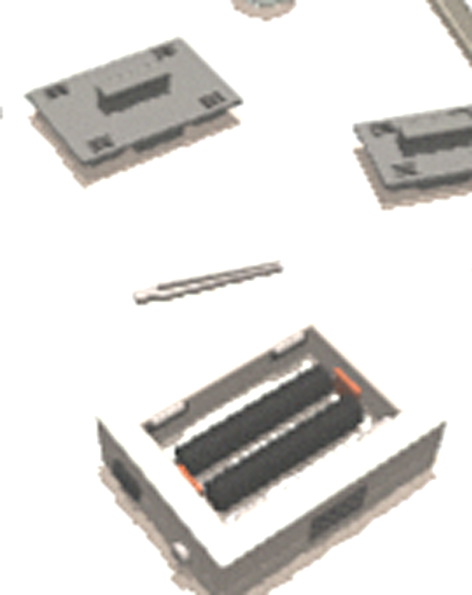

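```bash
cat > h.py <<'E'
import numpy as np
from rig import manip
def ray(n,u,v):
    c=manip.calibration(n);T=c["camera_from_world"];R=T[:3,:3];t=T[:3,3]
    d=np.array([(u-c["cx"])/c["fx"],-(v-c["cy"])/c["fy"],-1.])
    return -R.T@t,R.T@d
def plane(n,u,v,z):
    o,d=ray(n,u,v);return (o+d*(z-o[2])/d[2])[:2]
def proj(n,p):
    c=manip.calibration(n);T=c["camera_from_world"];q=T[:3,:3]@np.array(p)+T[:3,3]
    return np.array([c["cx"]+c["fx"]*q[0]/-q[2],c["cy"]-c["fy"]*q[1]/-q[2]])
def fit(L,W):
    L=np.array(L,float);W=np.array(W,float);lm,wm=L.mean(0),W.mean(0)
    H=(L-lm).T@(W-wm);a=np.arctan2(H[0,1]-H[1,0],H[0,0]+H[1,1])
    R=np.array([[np.cos(a),-np.sin(a)],[np.sin(a),np.cos(a)]]);t=wm-R@lm
    return t,a,W-(L@R.T+t)
E
python3 - <<'E'
from h import *
np.set_printoptions(precision=4,suppress=True)
f=lambda p,x0,y0,s:(x0+(p[0]+.5)/s-.5,y0+(p[1]+.5)/s-.5)
def run(nm,cam,px,x0,y0,s,z,loc):
    W=[plane(cam,*f(p,x0,y0,s),z) for p in px]
    t,a,r=fit(loc,W);print(nm,t,a,np.degrees(a));print(r.ravel())
    W=np.array(W);print(' sides',np.linalg.norm(W-np.roll(W,-1,0),axis=1))
# local order TL,TR,BR,BL ; +x up, +y left
pad=[(.06,.044),(.06,-.044),(-.06,-.044),(-.06,.044)]
run('cover pads','top',[(110,192),(309,137),(380,402),(183,460)],130,155,6,.027,pad)
# mid of rib top
run('cover side','side',[(165,50),(213,100),(101,143),(58,90)],195,140,3.5,.027,pad)
w=[(.078,.05),(.078,-.05),(-.078,-.05),(-.078,.05)]
run('well','top',[(122,160),(343,78),(475,428),(255,508)],285,155,6,.06,w)
o=[(.1,.075),(-.1,.075)]
run('outer','top',[(46,135),(210,580)],285,155,6,.06,o)
# well side: TL(far left)... 
o=[(.1,.075),(.1,-.075),(-.1,-.075),(-.1,.075)]
for p in [(312,326),(445,425),(215,562),(98,420)]: print(plane('side',*f(p,195,140,3.5),.06))
E
```

```text
cover pads [0.4916 0.227 ] 0.2995556304070506 17.16327335170475
[-0.0001  0.0002 -0.0008 -0.0003  0.0004  0.0007  0.0005 -0.0006]
 sides [0.0883 0.1185 0.0868 0.1197]
cover side [0.4947 0.2298] 0.2891468649583842 16.566895021554572
[-0.0006  0.0012 -0.0002 -0.0009 -0.0002 -0.0003  0.001   0.    ]
 sides [0.09   0.1198 0.088  0.1188]
well [ 0.4979 -0.1871] 0.36196868677467 20.739278068081447
[-0.0012 -0.0011 -0.0005  0.0001  0.0003  0.0019  0.0014 -0.0009]
 sides [0.0992 0.1547 0.097  0.1535]
outer [ 0.4968 -0.1864] 0.3577401346756096 20.496999879354103
[-0.0023 -0.0008  0.0023  0.0008]
 sides [0.1951 0.1951]
[ 0.5551 -0.1118]
[ 0.6172 -0.2231]
[ 0.4309 -0.2852]
[ 0.3808 -0.1557]
```

```bash
cat >> h.py <<'E'
def tri(us):
    A=np.zeros((3,3));b=np.zeros(3);rs=[]
    for n,u,v in us:
        o,d=ray(n,u,v);d=d/np.linalg.norm(d);P=np.eye(3)-np.outer(d,d);A+=P;b+=P@o;rs.append((o,P))
    x=np.linalg.solve(A,b);return x,[np.linalg.norm(P@(x-o)) for o,P in rs]
def toolang():
    w,x,y,z=manip.get_state()["ee_rot"];return np.arctan2(2*(x*y+w*z),1-2*(y*y+z*z))
def plan(p0,a0,p1,a1,n,op):
    p0=np.array(p0,float);p=p0.copy();a=a0
    for i in range(n):
        t=p0+(np.array(p1)-p0)*(i+1)/n; ta=a0+(a1-a0)*(i+1)/n
        d=t-p; c,s=np.cos(a),np.sin(a)
        # tool x=(c,s,0) y=(s,-c,0) z=(0,0,-1)
        r=[round(c*d[0]+s*d[1],4),round(s*d[0]-c*d[1],4),round(-d[2],4),round(-(ta-a),4)]
        p=p+np.array([c*r[0]+s*r[1],s*r[0]-c*r[1],-r[2]]);a-=r[3]
        print([op]+[float(v) for v in r],end=', ')
    print('\nend',p,a)
E
python3 - <<'E'
from h import *
np.set_printoptions(precision=4,suppress=True)
f=lambda p,x0,y0,s:(x0+(p[0]+.5)/s-.5,y0+(p[1]+.5)/s-.5)
print(tri([('top',*f((245.5,297.75),130,155,6)),('side',*f((134.25,95.75),195,140,3.5))]))
L=[(.078,.05),(.1,-.075),(-.1,-.075),(-.1,.075)]
print('unit side',fit(L,[plane('side',*f(p,195,140,3.5),.06) for p in [(312,326),(445,425),(215,562),(98,420)]]))
print('tri TL',tri([('top',*f((122,160),285,155,6)),('side',*f((312,326),195,140,3.5))]))
s=manip.get_state();print(s['position'],toolang())
plan([.18,.546,.231],toolang(),[.493,.2285,.13],.295+np.pi/2,8,1)
E
```

```text
(array([0.4923, 0.2264, 0.0289]), [np.float64(0.0011369302539236137), np.float64(0.0011369302539237004)])
unit side (array([ 0.499 , -0.1862]), np.float64(0.352657881970024), array([[ 0.0002,  0.0005],
       [-0.0016, -0.0011],
       [-0.0002,  0.0059],
       [ 0.0016, -0.0054]]))
tri TL (array([ 0.5529, -0.1137,  0.0625]), [np.float64(0.001331726880909081), np.float64(0.001331726880908965)])
[0.18   0.5456 0.2305] 1.252030996790785
[1, -0.0254, 0.0496, 0.0126, -0.0767], [1, -0.0292, 0.0475, 0.0126, -0.0767], [1, -0.0327, 0.0451, 0.0127, -0.0768], [1, -0.0361, 0.0425, 0.0126, -0.0767], [1, -0.0392, 0.0396, 0.0126, -0.0767], [1, -0.0421, 0.0365, 0.0127, -0.0767], [1, -0.0448, 0.0331, 0.0126, -0.0767], [1, -0.0472, 0.0296, 0.0126, -0.0768], 
end [0.493  0.2285 0.13  ] 1.865830996790785
```

Call:
send_rows --pt "1 -0.0254 0.0496 0.0126 -0.0767" --pt "1 -0.0292 0.0475 0.0126 -0.0767" --pt "1 -0.0327 0.0451 0.0127 -0.0768" --pt "1 -0.0361 0.0425 0.0126 -0.0767" --pt "1 -0.0392 0.0396 0.0126 -0.0767" --pt "1 -0.0421 0.0365 0.0127 -0.0767" --pt "1 -0.0448 0.0331 0.0126 -0.0767" --pt "1 -0.0472 0.0296 0.0126 -0.0768"

```text
clock: 1.1
position: [0.4941, 0.2271, 0.1296]
ee_rot: [-0.0, 0.595, 0.804, -0.0]
contact_force: [0.5, 0.0, -0.4]
width: 0.0852
```

Call:
send_rows --pt "1 0 0 0 0" --pt "1 0 0 0 0"

```text
clock: 1.35
position: [0.4926, 0.2286, 0.1299]
ee_rot: [-0.001, 0.596, 0.803, -0.0]
contact_force: [-0.4, 0.0, -0.1]
width: 0.0852
```

```bash
python3 - <<'E'
from h import *
import cv2
s=manip.get_state();print(s['position'],toolang(),s['clock'],s['contact_force'])
ims=[manip.get_image(n)[:,:,::-1] for n in('top','side')]
a=cv2.resize(ims[0][130:280,100:240],None,fx=2.8,fy=2.8,interpolation=3);b=cv2.resize(ims[1][80:230,160:300],None,fx=2.8,fy=2.8,interpolation=3)
cv2.imwrite('pics/ap1.png',cv2.convertScaleAbs(np.hstack([a,b]),alpha=1.4))
E
```

```text
[0.49260774 0.22855649 0.12988561] 1.8644477427109698 1.35 [-0.42615954  0.00871694 -0.08304391]
```

View pics/ap1.png

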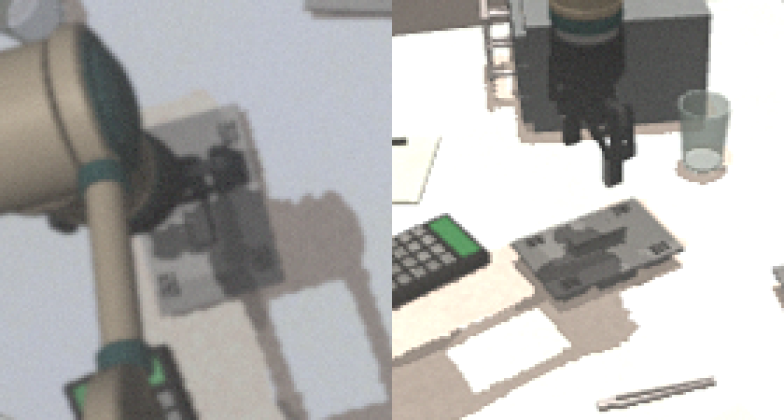

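The open fingers straddle the rib in both views: it's at (205,215) in the left panel and (597,240) in the right. Next I lower onto it and grip.

Call:
send_rows --pt "1 0 0 0.03 0" --pt "1 0 0 0.03 0" --pt "1 0 0 0.025 0" --pt "1 0 0 0.016 0" --pt "1 0 0 0 0" --squeeze 50

```text
clock: 2.08
position: [0.4914, 0.2295, 0.0286]
ee_rot: [-0.001, 0.595, 0.804, -0.001]
contact_force: [0.2, -0.9, 0.9]
width: 0.0854
```

Call:
send_rows --pt "0 0 0 0 0" --pt "0 0 0 0 0" --pt "0 0 0 0 0" --pt "0 0 0 0 0" --pt "0 0 0 0 0" --pt "0 0 0 0 0" --squeeze 50

```text
clock: 2.82
position: [0.4936, 0.2287, 0.03]
ee_rot: [0.0, 0.596, 0.803, 0.0]
contact_force: [-0.6, -0.1, 5.4]
width: 0.0189
```

Call:
send_rows --pt "0 0 0 -0.01 0" --pt "0 0 0 -0.03 0" --pt "0 0 0 -0.04 0" --pt "0 0 0 -0.04 0" --pt "0 0 0 0 0" --pt "0 0 0 0 0"

```text
clock: 3.58
position: [0.4923, 0.2283, 0.1486]
ee_rot: [-0.001, 0.596, 0.803, -0.001]
contact_force: [0.5, -0.4, -2.1]
width: 0.0189
```

```bash
python3 - <<'E'
from h import *
import cv2
s=manip.get_state();print(s['position'],toolang(),s['clock'],s['contact_force'],s['moment'],s['width'])
plan(s['position'],toolang(),[.498,-.187,.152],.358+np.pi/2,10,0)
ims=[manip.get_image(n)[:,:,::-1] for n in('top','side')]
a=cv2.resize(ims[0][130:280,100:240],None,fx=2.8,fy=2.8,interpolation=3);b=cv2.resize(ims[1][60:210,160:300],None,fx=2.8,fy=2.8,interpolation=3)
cv2.imwrite('pics/lift.png',cv2.convertScaleAbs(np.hstack([a,b]),alpha=1.4))
E
```

```text
[0.49232644 0.22828012 0.14861746] 1.865796336098942 3.575 [ 0.46534559 -0.3823174  -2.1193834 ] [-0.00336371  0.01238711  0.00209914] 0.018855457044140416
[0, -0.0399, -0.0115, -0.0003, -0.0063], [0, -0.0398, -0.0118, -0.0004, -0.0063], [0, -0.0398, -0.012, -0.0003, -0.0063], [0, -0.0396, -0.0123, -0.0004, -0.0063], [0, -0.0396, -0.0126, -0.0003, -0.0063], [0, -0.0396, -0.0127, -0.0003, -0.0063], [0, -0.0394, -0.0131, -0.0004, -0.0063], [0, -0.0393, -0.0133, -0.0003, -0.0063], [0, -0.0393, -0.0135, -0.0003, -0.0063], [0, -0.0392, -0.0138, -0.0004, -0.0063], 
end [ 0.49795754 -0.18701926  0.15201746] 1.9287963360989417
```

View pics/lift.png

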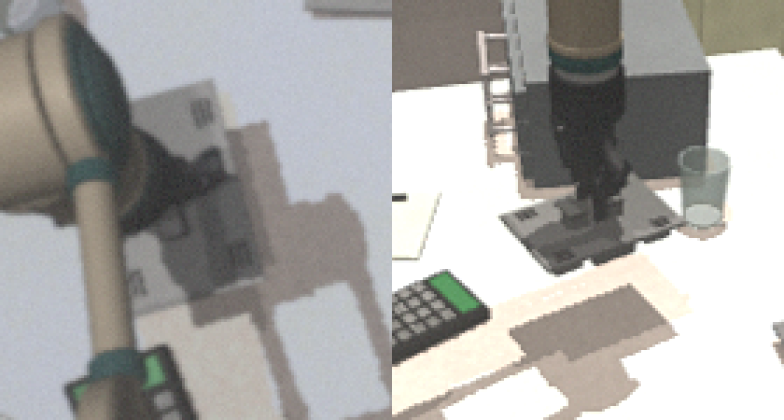

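The cover is in the fingers and level. Next I carry it over the well.

Call:
send_rows --pt "0 -0.0399 -0.0115 -0.0003 -0.0063" --pt "0 -0.0398 -0.0118 -0.0004 -0.0063" --pt "0 -0.0398 -0.012 -0.0003 -0.0063" --pt "0 -0.0396 -0.0123 -0.0004 -0.0063" --pt "0 -0.0396 -0.0126 -0.0003 -0.0063" --pt "0 -0.0396 -0.0127 -0.0003 -0.0063" --pt "0 -0.0394 -0.0131 -0.0004 -0.0063" --pt "0 -0.0393 -0.0133 -0.0003 -0.0063"

```text
clock: 4.68
position: [0.4967, -0.1047, 0.1505]
ee_rot: [-0.001, 0.575, 0.818, -0.0]
contact_force: [0.1, 0.5, -1.9]
width: 0.019
```

Call:
send_rows --pt "0 -0.0393 -0.0135 0.01 -0.0063" --pt "0 -0.0392 -0.0138 0.01 -0.0063" --pt "0 0 0 0.01 0" --pt "0 0 0 0 0" --pt "0 0 0 0 0"

```text
clock: 5.3
position: [0.4986, -0.1855, 0.1217]
ee_rot: [-0.001, 0.569, 0.822, 0.0]
contact_force: [0.2, -0.4, -0.7]
width: 0.0186
```

```bash
python3 - <<'E'
from h import *
import cv2
s=manip.get_state();print(s['position'],toolang(),s['clock'],s['contact_force'],s['moment'],s['width'])
for n in('top','side'): cv2.imwrite(f'pics/{n}2.png',manip.get_image(n)[:,:,::-1])
a=cv2.imread('pics/top2.png');b=cv2.imread('pics/side2.png')
cv2.imwrite('pics/over_t.png',cv2.convertScaleAbs(cv2.resize(a[140:265,270:400],None,fx=4.5,fy=4.5,interpolation=2),alpha=1.5))
cv2.imwrite('pics/over_s.png',cv2.convertScaleAbs(cv2.resize(b[170:310,200:340],None,fx=4,fy=4,interpolation=2),alpha=1.5))
E
```

```text
[ 0.49856829 -0.18550682  0.12166013] 1.9298884851747928 5.3 [ 0.15287964 -0.35064231 -0.72452402] [-0.01514697 -0.04079799 -0.01625734] 0.018552497962386852
```

View pics/over_t.png

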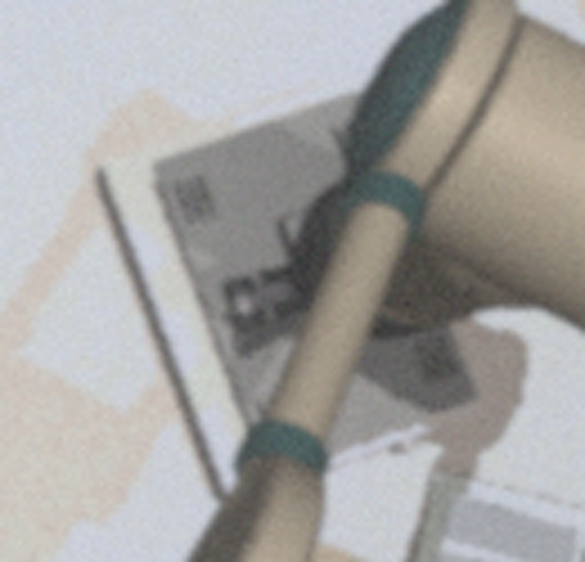

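View pics/over_s.png

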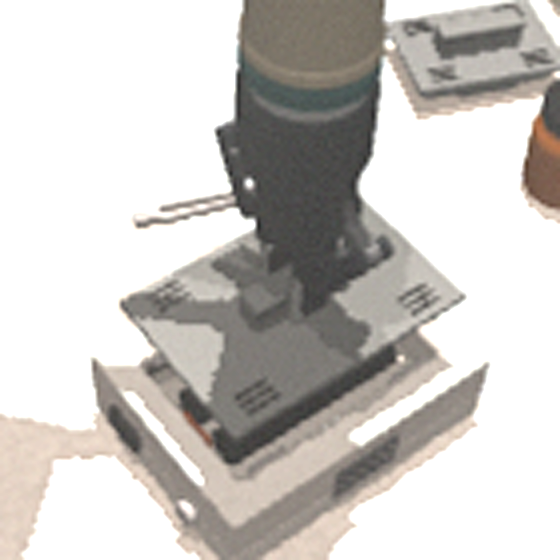

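```bash
python3 - <<'E'
from h import *
np.set_printoptions(precision=4,suppress=True)
f=lambda p,x0,y0,s:(x0+(p[0]+.5)/s-.5,y0+(p[1]+.5)/s-.5)
for z in(.117,.119,.121):
    print(z)
    t,a,r=fit([(-.06,.044),(-.06,-.044),(.06,-.044)],[plane('side',*f(p,200,170,4),z) for p in[(168,295),(257,397),(418,298)]]);print('side',t,a,r.ravel())
    t,a,r=fit([(.06,.044),(-.06,-.044)],[plane('top',*f(p,270,140,4.5),z) for p in[(195,200),(437,362)]]);print('top',t,a,r.ravel())
print('tri b',tri([('side',*f((257,397),200,170,4)),('top',*f((437,362),270,140,4.5))]))
A=np.array(plane('top',*f((157,163),270,140,4.5),.119));B=np.array(plane('top',*f((245,418),270,140,4.5),.119));print('left edge',A,B,np.arctan2(*(A-B)[::-1]))
# well in image 2 with same crops, side: outer corners at z .06
print([plane('side',*f(p,200,170,4),.06) for p in[(93,360),(488,365),(237,530)]])
E
```

```text
0.117
side [ 0.4999 -0.183 ] 0.35993607407014705 [ 0.0001  0.0004 -0.0002 -0.0006  0.0001  0.0002]
top [ 0.4963 -0.1883] 0.3563721482974925 [ 0.0004  0.0006 -0.0004 -0.0006]
0.119
side [ 0.4993 -0.1844] 0.35993607407014727 [ 0.0002  0.0003 -0.0001 -0.0005 -0.0002  0.0002]
top [ 0.4961 -0.1879] 0.35637214829749253 [ 0.0003  0.0005 -0.0003 -0.0005]
0.121
side [ 0.4988 -0.1859] 0.3599360740701473 [ 0.0004  0.0002 -0.     -0.0003 -0.0004  0.0002]
top [ 0.4959 -0.1875] 0.3563721482974931 [ 0.0002  0.0003 -0.0002 -0.0003]
tri b (array([ 0.4562, -0.2497,  0.1231]), [np.float64(0.0014917753101724427), np.float64(0.0014917753101723397)])
left edge [ 0.5565 -0.1053] [ 0.4244 -0.1512] 0.3339203843661535
[array([ 0.3814, -0.1558]), array([ 0.6171, -0.2225]), array([ 0.4357, -0.2915])]
```

Call:
send_rows --pt "0 -0.0004 0.0009 0.01 0" --pt "0 0 0 0.012 0" --pt "0 0 0 0.006 0" --pt "0 0 0 0.003 0" --pt "0 0 0 0 0"

```text
clock: 6.02
position: [0.4997, -0.1868, 0.0907]
ee_rot: [-0.0, 0.57, 0.822, 0.0]
contact_force: [0.3, -0.3, -1.3]
width: 0.0191
```

Call:
send_rows --pt "0 0 0 0.003 0" --pt "0 0 0 0.002 0" --pt "0 0 0 0 0"

```text
clock: 6.4
position: [0.4997, -0.1867, 0.0859]
ee_rot: [-0.0, 0.57, 0.822, 0.0]
contact_force: [0.1, -0.5, -0.9]
width: 0.0187
```

Call:
send_rows --pt "0 0 0 0.002 0" --pt "0 0 0 0.002 0" --pt "0 0 0 0 0"

```text
clock: 6.78
position: [0.4996, -0.1859, 0.082]
ee_rot: [-0.001, 0.57, 0.822, 0.001]
contact_force: [-0.2, 4.4, 1.6]
width: 0.0187
```

```bash
python3 - <<'E'
from h import *
import cv2
s=manip.get_state();print(s['position'],toolang(),s['clock'],s['contact_force'],s['moment'],s['width'])
for n in('top','side'): cv2.imwrite(f'pics/{n}3.png',manip.get_image(n)[:,:,::-1])
b=cv2.imread('pics/side3.png')
cv2.imwrite('pics/in_s.png',cv2.convertScaleAbs(cv2.resize(b[180:310,205:340],None,fx=4.4,fy=4.4,interpolation=2),alpha=1.0))
E
```

```text
[ 0.49956267 -0.18592895  0.08202506] 1.9284783568691342 6.775 [-0.15494748  4.38184179  1.60222039] [0.62189731 0.04578732 0.03001992] 0.018722672562245822
```

View pics/in_s.png

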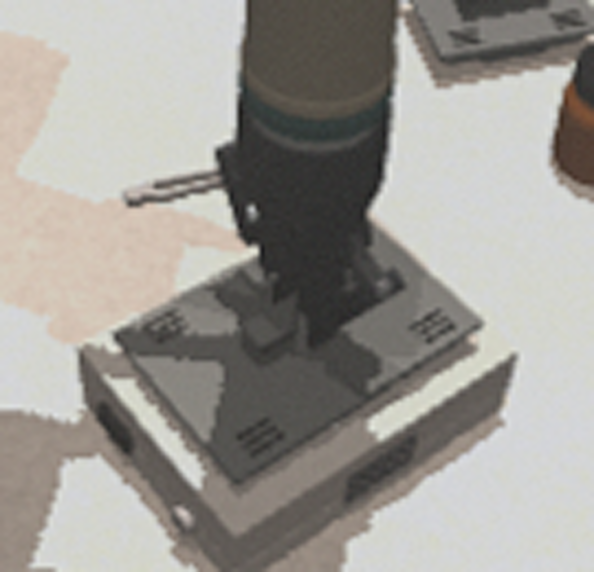

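The cover is entering squarely, but one side rubs with a +y reaction of 4.4 N. I shift 1.5 mm in +y and keep lowering.

Call:
send_rows --pt "0 0.0014 0.0005 0 0" --pt "0 0 0 0.001 0" --pt "0 0 0 0.001 0" --pt "0 0 0 0 0"

```text
clock: 7.38
position: [0.4999, -0.1857, 0.0814]
ee_rot: [0.001, 0.57, 0.822, -0.0]
contact_force: [-2.8, 2.3, 10.8]
width: 0.0187
```

Call:
send_rows --pt "0 0 0 -0.001 0" --pt "0.6 0 0 0 0" --pt "0.6 0 0 0 0" --pt "0.6 0 0 -0.01 0" --pt "0.6 0 0 -0.03 0" --pt "0.4 0 0 -0.03 0" --pt "0 0 0 -0.02 0" --pt "0 0 0 0 0"

```text
clock: 8.38
position: [0.5011, -0.186, 0.173]
ee_rot: [0.002, 0.57, 0.822, 0.0]
contact_force: [0.2, -0.2, 0.2]
width: 0.0005
```

```bash
python3 - <<'E'
from h import *
import cv2
s=manip.get_state();print(s['position'],toolang(),s['clock'],s['contact_force'],s['moment'],s['width'])
for n in('top','side'): cv2.imwrite(f'pics/{n}4.png',manip.get_image(n)[:,:,::-1])
b=cv2.imread('pics/side4.png')
cv2.imwrite('pics/rest_s.png',cv2.resize(b[180:310,205:340],None,fx=4.4,fy=4.4,interpolation=2))
a=cv2.imread('pics/top4.png')
cv2.imwrite('pics/rest_t.png',cv2.convertScaleAbs(cv2.resize(a[140:265,270:400],None,fx=4.5,fy=4.5,interpolation=2),alpha=1.5))
E
```

```text
[ 0.50114728 -0.18599829  0.17301538] 1.9288540715674631 8.375 [ 0.21108973 -0.23469107  0.24183352] [ 0.03391602  0.03283105 -0.00696988] 0.0005147433478045614
```

View pics/rest_s.png

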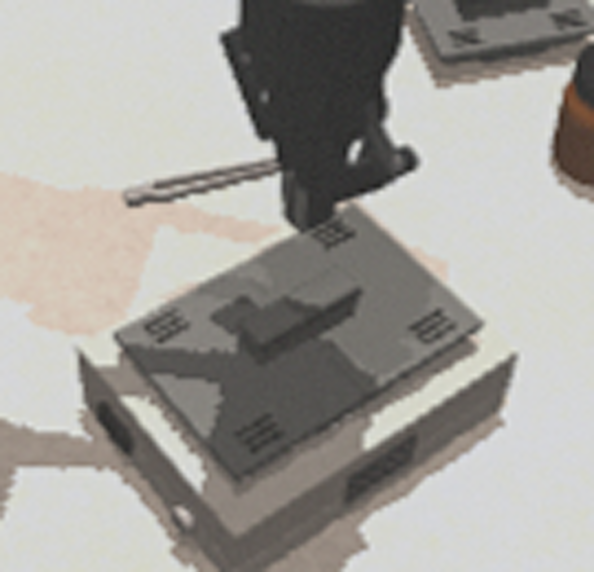

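View pics/rest_t.png

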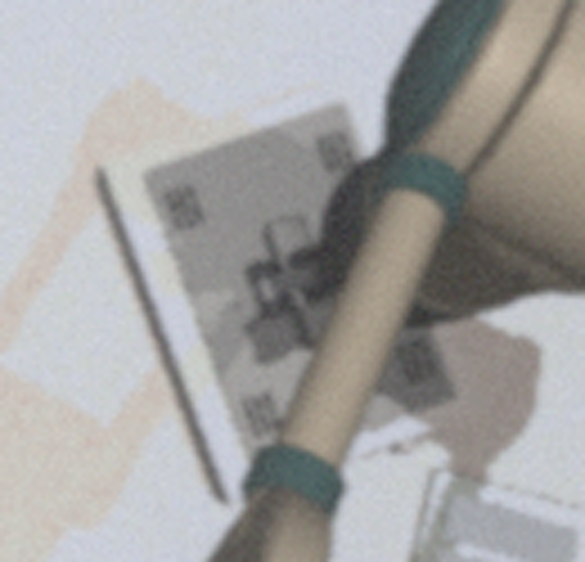

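The cover rests level on the clips, and the four thumb pads in the side crop are at (165,326), (260,433), (433,326) and (332,233). Next I measure the press points.

```bash
python3 - <<'E'
from h import *
np.set_printoptions(precision=4,suppress=True)
f=lambda p,x0,y0,s:(x0+(p[0]+.5)/s-.5,y0+(p[1]+.5)/s-.5)
L=[(-.06,.044),(-.06,-.044),(.06,-.044),(.06,.044)]
t,a,r=fit(L,[plane('side',*f(p,205,180,4.4),.078) for p in[(165,326),(260,433),(433,326),(332,233)]]);print('side',t,a,r.ravel())
# top: order a,b,c,d
t2,a2,r=fit(L,[plane('top',*f(p,270,140,4.5),.078) for p in[(266,415),(413,365),(337,153),(184,208)]]);print('top',t2,a2,r.ravel())
t=(t+t2)/2;a=(a+a2)/2
print(t,a)
R=np.array([[np.cos(a),-np.sin(a)],[np.sin(a),np.cos(a)]])
for n,l in zip('abcd',L):print(n,R@l+t)
E
```

```text
side [ 0.5006 -0.1833] 0.3655519261839798 [-0.0001 -0.     -0.      0.0014  0.0011  0.0008 -0.001  -0.0022]
top [ 0.4975 -0.1882] 0.3552958909862675 [ 0.0008 -0.0018 -0.0016  0.0012  0.001  -0.0003 -0.0001  0.0008]
[ 0.499  -0.1857] 0.36042390858512363
a [ 0.4274 -0.1657]
b [ 0.4584 -0.2481]
c [ 0.5707 -0.2058]
d [ 0.5397 -0.1234]
```

Call:
send_rows --pt "0 0.011 -0.015 0.02 0" --pt "0 0.011 -0.015 0.02 0" --pt "0 0.011 -0.015 0.02 0" --pt "0 0.011 -0.015 0.02 0" --pt "0 0 0 0.008 0" --pt "0 0 0 0 0"

```text
clock: 9.22
position: [0.4287, -0.1653, 0.0824]
ee_rot: [-0.0, 0.57, 0.822, 0.0]
contact_force: [0.1, 0.6, 0.2]
width: -0.0003
```

```bash
python3 - <<'E'
from h import *
import cv2
s=manip.get_state();print(s['position'],toolang(),s['clock'],s['contact_force'])
b=manip.get_image('side')[:,:,::-1]
cv2.imwrite('pics/a_s.png',cv2.resize(b[160:310,205:340],None,fx=4,fy=4,interpolation=2))
E
```

```text
[ 0.42867723 -0.16529299  0.08240544] 1.9286737434306966 9.225 [0.13361651 0.62202339 0.17050255]
```

View pics/a_s.png

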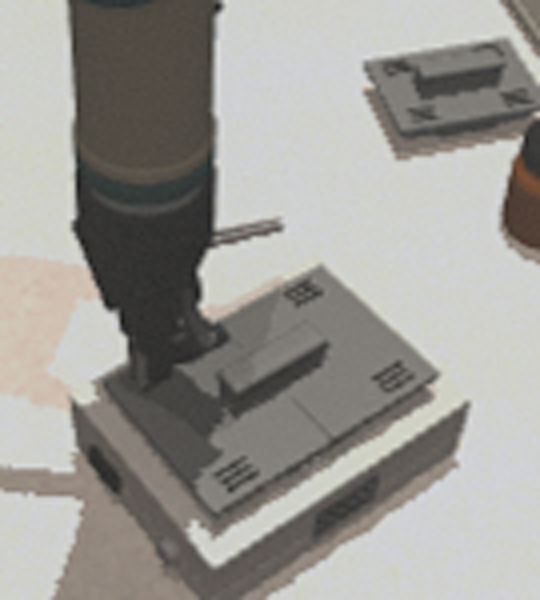

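The shut fingertips are over corner a, at about (145,380) in the crop. I press down in small steps.

Call:
send_rows --pt "0 0 0 0.003 0" --pt "0 0 0 0.002 0" --pt "0 0 0 0.002 0" --pt "0 0 0 0.002 0"

```text
clock: 9.78
position: [0.4286, -0.1654, 0.0742]
ee_rot: [0.001, 0.57, 0.822, 0.0]
contact_force: [0.1, -0.9, 1.5]
width: -0.0001
```

Call:
send_rows --pt "0 0 0 0.002 0" --pt "0 0 0 0.002 0"

```text
clock: 10.02
position: [0.4278, -0.1646, 0.0695]
ee_rot: [-0.001, 0.57, 0.822, 0.0]
contact_force: [-0.3, 0.0, 0.3]
width: 0.0003
```

Call:
send_rows --pt "0 0 0 0.002 0" --pt "0 0 0 0.002 0"

```text
clock: 10.28
position: [0.4281, -0.165, 0.0671]
ee_rot: [-0.0, 0.57, 0.822, -0.0]
contact_force: [-5.0, 2.1, 24.3]
width: 0.0001
```

```bash
python3 - <<'E'
from h import *
import cv2
s=manip.get_state();print(s['position'],s['clock'],s['contact_force'],s['moment'])
b=manip.get_image('side')[:,:,::-1]
cv2.imwrite('pics/a_s2.png',cv2.resize(b[180:310,205:340],None,fx=4.4,fy=4.4,interpolation=2))
E
```

```text
[ 0.4280644  -0.16504859  0.0670979 ] 10.275 [-5.04904479  2.08975805 24.2829457 ] [ 0.28286795  0.85318835 -0.04502163]
```

View pics/a_s2.png

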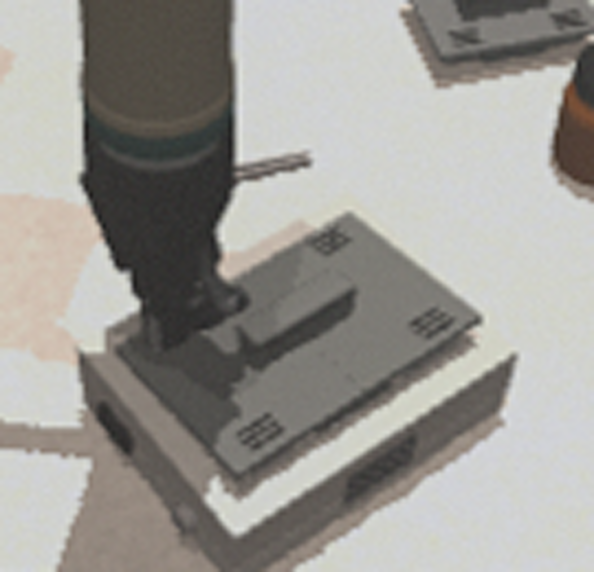

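Call:
send_rows --pt "0 0 0 0.001 0" --pt "0 0 0 0 0"

```text
clock: 10.58
position: [0.4281, -0.165, 0.0672]
ee_rot: [0.0, 0.57, 0.822, -0.0]
contact_force: [-4.4, 3.0, 21.3]
width: -0.0001
```

Call:
send_rows --pt "0 0 0 -0.012 0" --pt "0 -0.01 0 -0.016 0" --pt "0 -0.04 0 0 0" --pt "0 -0.038 0 0 0" --pt "0 0 0 0.008 0" --pt "0 0 0 0 0"

```text
clock: 11.32
position: [0.4577, -0.2464, 0.0839]
ee_rot: [-0.002, 0.57, 0.822, 0.0]
contact_force: [-0.8, 0.6, 0.2]
width: -0.0004
```

```bash
python3 - <<'E'
from h import *
import cv2
s=manip.get_state();print(s['position'],s['clock'],s['contact_force'],s['moment'])
b=manip.get_image('side')[:,:,::-1]
cv2.imwrite('pics/b_s.png',cv2.resize(b[180:310,205:340],None,fx=4.4,fy=4.4,interpolation=2))
E
```

```text
[ 0.45774966 -0.24638652  0.08385928] 11.325 [-0.75370143  0.60549722  0.23806995] [0.03403982 0.02624711 0.01813623]
```

View pics/b_s.png

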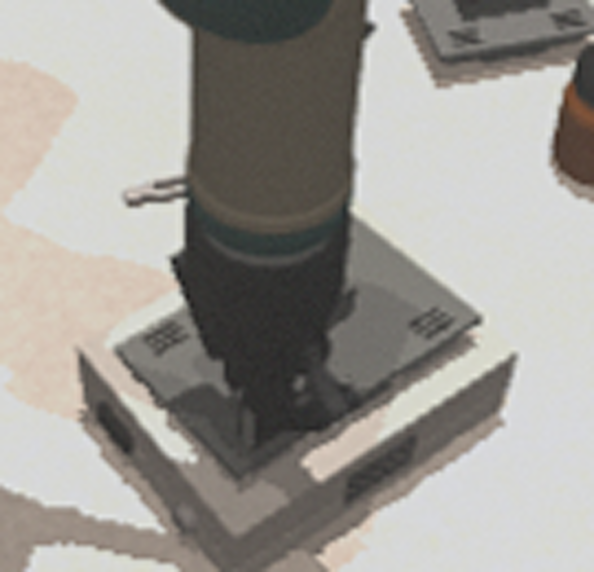

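Corner a's tip dropped from (115,335) to (113,352), which fits the full 13 mm. Corner b is next.

Call:
send_rows --pt "0 0 0 0.003 0" --pt "0 0 0 0.002 0" --pt "0 0 0 0.002 0" --pt "0 0 0 0.002 0"

```text
clock: 11.88
position: [0.4589, -0.2472, 0.0778]
ee_rot: [0.0, 0.57, 0.822, -0.0]
contact_force: [-5.9, 3.1, 19.4]
width: 0.0004
```

Call:
send_rows --pt "0 0 0 0.002 0" --pt "0 0 0 0.002 0"

```text
clock: 12.12
position: [0.4585, -0.247, 0.0745]
ee_rot: [-0.0, 0.57, 0.822, -0.0]
contact_force: [-4.6, 3.3, 16.0]
width: -0.0001
```

Call:
send_rows --pt "0 0 0 0.002 0" --pt "0 0 0 0.002 0"

```text
clock: 12.38
position: [0.4585, -0.2476, 0.0689]
ee_rot: [0.0, 0.57, 0.822, -0.001]
contact_force: [-3.3, -0.2, 3.7]
width: -0.0002
```

Call:
send_rows --pt "0 0 0 0.002 0" --pt "0 0 0 0.001 0"

```text
clock: 12.62
position: [0.4587, -0.2478, 0.0666]
ee_rot: [0.0, 0.57, 0.822, -0.001]
contact_force: [-7.0, 1.7, 19.1]
width: -0.0001
```

Call:
send_rows --pt "0 0 0 -0.014 0" --pt "0 0 0.02 -0.014 0" --pt "0 0 0.05 0 0" --pt "0 0 0.05 0 0" --pt "0 0 0 0.006 0" --pt "0 0 0 0 0"

```text
clock: 13.38
position: [0.5704, -0.2048, 0.086]
ee_rot: [-0.001, 0.57, 0.822, -0.0]
contact_force: [0.1, -0.6, -0.1]
width: -0.0001
```

```bash
python3 - <<'E'
from h import *
import cv2
s=manip.get_state();print(s['position'],s['clock'],s['contact_force'],s['moment'])
b=manip.get_image('side')[:,:,::-1]
cv2.imwrite('pics/c_s.png',cv2.resize(b[180:310,205:340],None,fx=4.4,fy=4.4,interpolation=2))
E
```

```text
[ 0.57038118 -0.20483363  0.08597503] 13.375 [ 0.06348283 -0.62878821 -0.0977746 ] [ 0.00410787 -0.03297748  0.02680882]
```

View pics/c_s.png

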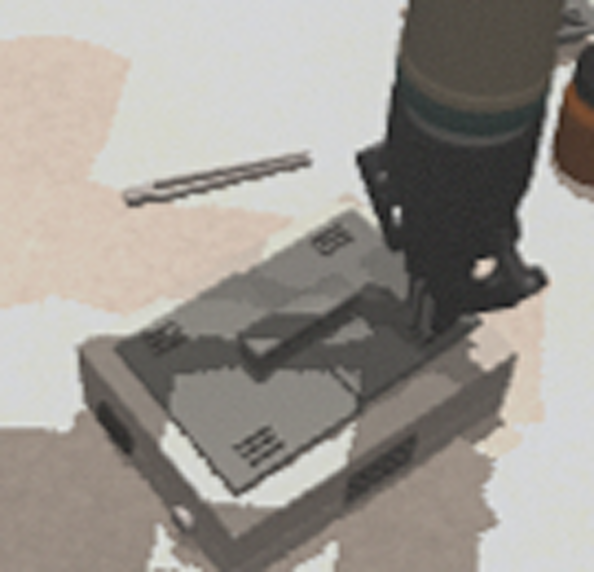

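The a–b end is now down on the rim, with its corner at (240,493), and the right end is still up. Corner c is next.

Call:
send_rows --pt "0 0 0 0.003 0" --pt "0 0 0 0.003 0" --pt "0 0 0 0.002 0" --pt "0 0 0 0.002 0"

```text
clock: 13.92
position: [0.5711, -0.2059, 0.0789]
ee_rot: [0.0, 0.57, 0.822, -0.0]
contact_force: [-3.7, 1.1, 12.0]
width: 0.0004
```

Call:
send_rows --pt "0 0 0 0.002 0" --pt "0 0 0 0.002 0"

```text
clock: 14.18
position: [0.5714, -0.2057, 0.0763]
ee_rot: [0.001, 0.57, 0.822, 0.0]
contact_force: [-4.3, 2.3, 17.1]
width: -0.0001
```

Call:
send_rows --pt "0 0 0 0.002 0" --pt "0 0 0 0.002 0"

```text
clock: 14.42
position: [0.5718, -0.2055, 0.0699]
ee_rot: [0.001, 0.57, 0.822, 0.0]
contact_force: [-0.1, -1.0, 0.0]
width: 0.0001
```

Call:
send_rows --pt "0 0 0 0.002 0" --pt "0 0 0 0.002 0"

```text
clock: 14.68
position: [0.5712, -0.2056, 0.065]
ee_rot: [-0.0, 0.57, 0.822, -0.0]
contact_force: [-2.8, 1.3, 12.7]
width: 0.0001
```

Call:
send_rows --pt "0 0 0 0.001 0"

```text
clock: 14.8
position: [0.5712, -0.2056, 0.065]
ee_rot: [-0.0, 0.57, 0.822, -0.0]
contact_force: [-4.2, 1.2, 13.4]
width: 0.0
```

Call:
send_rows --pt "0 0 0 -0.014 0" --pt "0 0.01 0 -0.014 0" --pt "0 0.04 0 0 0" --pt "0 0.038 0 0 0" --pt "0 0 0 0.006 0" --pt "0 0 0 0.003 0"

```text
clock: 15.55
position: [0.541, -0.123, 0.0833]
ee_rot: [0.001, 0.57, 0.822, 0.0]
contact_force: [0.3, -0.1, 0.6]
width: 0.0002
```

Call:
send_rows --pt "0 0 0 0.003 0" --pt "0 0 0 0.002 0" --pt "0 0 0 0.002 0"

```text
clock: 15.92
position: [0.5408, -0.1236, 0.0757]
ee_rot: [-0.0, 0.57, 0.822, 0.0]
contact_force: [0.1, -0.1, 0.1]
width: 0.0001
```

Call:
send_rows --pt "0 0 0 0.002 0" --pt "0 0 0 0.002 0"

```text
clock: 16.18
position: [0.5406, -0.1231, 0.0719]
ee_rot: [-0.0, 0.57, 0.822, 0.0]
contact_force: [0.9, 0.5, 0.4]
width: -0.0
```

Call:
send_rows --pt "0 0 0 0.002 0" --pt "0 0 0 0.002 0"

```text
clock: 16.42
position: [0.5406, -0.123, 0.0679]
ee_rot: [0.0, 0.57, 0.822, 0.0]
contact_force: [-0.1, -1.1, -0.8]
width: 0.0001
```

Call:
send_rows --pt "0 0 0 0.002 0" --pt "0 0 0 0.001 0" --pt "0 0 0 0.001 0"

```text
clock: 16.8
position: [0.5405, -0.123, 0.065]
ee_rot: [-0.0, 0.57, 0.822, 0.0]
contact_force: [-3.8, 1.5, 12.8]
width: -0.0
```

Call:
send_rows --pt "0 0 0 0.001 0" --pt "0 0 0 0 0"

```text
clock: 17.05
position: [0.5405, -0.123, 0.065]
ee_rot: [0.0, 0.57, 0.822, 0.0]
contact_force: [-4.0, 1.4, 12.8]
width: -0.0007
```

Corner d took no clip force on the way down and stopped at 65 mm, so it probably went home with c. Corners a and b had stopped at about 67 mm, so I check and re-press them.

Call:
send_rows --pt "0 0 0 -0.014 0" --pt "0 0 -0.02 -0.008 0" --pt "0 0 -0.05 0 0" --pt "0 0 -0.05 0 0" --pt "0 0 0 0.008 0" --pt "0 0 0 0.006 0"

```text
clock: 17.8
position: [0.428, -0.1655, 0.071]
ee_rot: [0.001, 0.57, 0.821, 0.0]
contact_force: [0.4, -0.3, 0.4]
width: -0.0001
```

Call:
send_rows --pt "0 0 0 0.003 0" --pt "0 0 0 0.002 0"

```text
clock: 18.05
position: [0.4289, -0.1649, 0.0657]
ee_rot: [-0.0, 0.57, 0.822, 0.0]
contact_force: [-0.8, 0.6, 1.0]
width: 0.0002
```

Call:
send_rows --pt "0 0 0 0.002 0" --pt "0 0 0 0.001 0"

```text
clock: 18.3
position: [0.4289, -0.165, 0.0649]
ee_rot: [0.0, 0.57, 0.822, 0.0]
contact_force: [-5.8, 3.4, 25.2]
width: 0.0002
```

Corner a is home at 64.9 mm. Now b.

Call:
send_rows --pt "0 0 0 -0.014 0" --pt "0 -0.01 0 -0.008 0" --pt "0 -0.04 0 0 0" --pt "0 -0.038 0 0 0" --pt "0 0 0 0.008 0" --pt "0 0 0 0.006 0"

```text
clock: 19.05
position: [0.4584, -0.2472, 0.0701]
ee_rot: [-0.001, 0.57, 0.822, 0.0]
contact_force: [0.1, 1.2, -0.5]
width: 0.0001
```

Call:
send_rows --pt "0 0 0 0.003 0" --pt "0 0 0 0.002 0"

```text
clock: 19.3
position: [0.4587, -0.2467, 0.0657]
ee_rot: [-0.0, 0.57, 0.822, 0.0]
contact_force: [0.0, -0.9, 0.0]
width: -0.0001
```

Call:
send_rows --pt "0 0 0 0.002 0" --pt "0 0 0 0.001 0"

```text
clock: 19.55
position: [0.4589, -0.2469, 0.0649]
ee_rot: [0.0, 0.57, 0.822, 0.0]
contact_force: [-4.6, 3.4, 19.9]
width: 0.0002
```

Call:
send_rows --pt "0 0 0 -0.03 0" --pt "0 0 0 -0.05 0" --pt "0 0 0 -0.05 0" --pt "0 0.05 -0.01 0 0" --pt "0 0.05 -0.01 0 0" --pt "0 0.05 -0.01 0 0" --pt "0 0.05 -0.01 0 0" --pt "0 0.05 0 0 0"

```text
clock: 20.55
position: [0.3325, -0.026, 0.1931]
ee_rot: [0.0, 0.57, 0.821, 0.0]
contact_force: [0.7, -0.1, 0.9]
width: -0.0001
```

Call:
send_rows --pt "0 0.05 0 0 0" --pt "0 0.05 0 0 0" --pt "0 0.05 0 0 0" --pt "0 0 0 0 0"

```text
clock: 21.05
position: [0.2793, 0.1158, 0.1931]
ee_rot: [-0.0, 0.566, 0.824, 0.001]
contact_force: [0.4, 0.1, 0.2]
width: -0.0003
```

```bash
python3 - <<'E'
from h import *
import cv2
s=manip.get_state();print(s['position'],s['clock'],s['contact_force'])
for n in('top','side'): cv2.imwrite(f'pics/{n}5.png',manip.get_image(n)[:,:,::-1])
b=cv2.imread('pics/side5.png')
cv2.imwrite('pics/fin_s.png',cv2.resize(b[190:310,205:340],None,fx=5,fy=5,interpolation=2))
a=cv2.imread('pics/top5.png')
cv2.imwrite('pics/fin_t.png',cv2.convertScaleAbs(a,alpha=1.3))
E
```

```text
[0.27930326 0.11577341 0.193101  ] 21.05 [0.44600956 0.08609048 0.18126353]
```

View pics/fin_s.png

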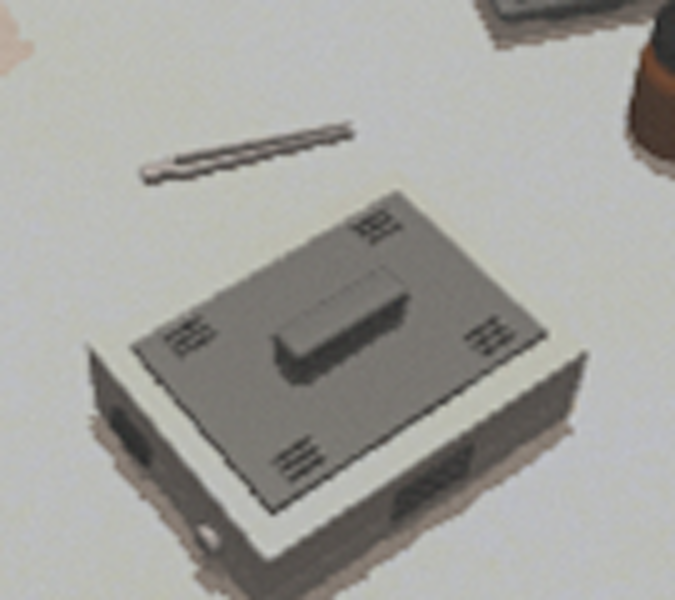

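View pics/fin_t.png

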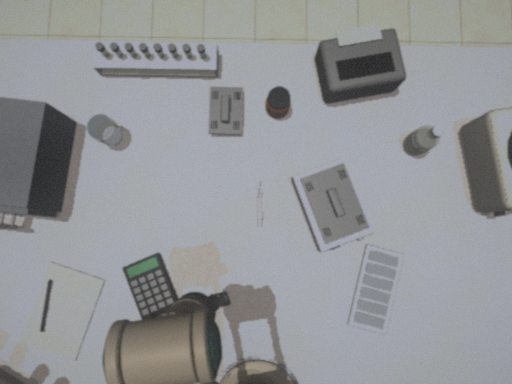

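Both views show the cover seated, with an even rim all round and the bystanders unmoved. One numeric check of the corner heights follows.

```bash
python3 - <<'E'
from h import *
import cv2
np.set_printoptions(precision=4,suppress=True)
f=lambda p,x0,y0,s:(x0+(p[0]+.5)/s-.5,y0+(p[1]+.5)/s-.5)
L=[(-.06,.044),(-.06,-.044),(.06,-.044),(.06,.044)]
def pads(n):
    im=cv2.imread(f'pics/{n}5.png',0).astype(float);out=[]
    for l in L:
        a=.36;w=np.array([.4995,-.186])+[np.cos(a)*l[0]-np.sin(a)*l[1],np.sin(a)*l[0]+np.cos(a)*l[1]]
        u,v=proj(n,[*w,.065]).round().astype(int);p=im[v-6:v+7,u-6:u+7]
        k=np.clip(np.median(p)-8-p,0,None);yy,xx=np.mgrid[-6:7,-6:7];out.append((u+(k*xx).sum()/k.sum(),v+(k*yy).sum()/k.sum()))
    return out
S,T=pads('side'),pads('top');print(np.array(S),np.array(T))
for n,s,t in zip('abcd',S,T):print(n,*tri([('side',*s),('top',*t)]))
print(fit(L,[plane('side',*s,.065) for s in S]),fit(L,[plane('top',*s,.065) for s in T]))
# change against the pre-task picture away from arm, well and cover
a=cv2.GaussianBlur(cv2.imread('pics/side0.png',0),(5,5),0);b=cv2.GaussianBlur(cv2.imread('pics/side5.png',0),(5,5),0)
for nm,(x,y) in dict(forceps=(255,220),spare=(318,182),jar=(343,205),reagent=(376,325),tray=(195,335),calc=(168,172),beaker=(271,127)).items():
    print(nm,cv2.absdiff(a,b)[y-18:y+18,x-18:x+18].max())
E
```

```text
[[242.4101 256.8971]
 [264.6091 282.3414]
 [302.764  257.5296]
 [279.6777 234.869 ]] [[326.5872 231.3594]
 [359.8944 219.0668]
 [342.0084 173.6371]
 [308.9643 186.5022]]
a [ 0.4283 -0.1662  0.0684] [np.float64(0.00039512740228758513), np.float64(0.0003951274022875359)]
b [ 0.4604 -0.2488  0.0662] [np.float64(0.0010470643135336037), np.float64(0.0010470643135335326)]
c [ 0.5722 -0.2053  0.0669] [np.float64(0.0005689824219837241), np.float64(0.0005689824219837046)]
d [ 0.5386 -0.1229  0.069 ] [np.float64(0.0008581763850486784), np.float64(0.0008581763850487992)]
(array([ 0.5013, -0.184 ]), np.float64(0.3733988026905903), array([[-0.0001,  0.0011],
       [ 0.0003, -0.0014],
       [ 0.0003, -0.0011],
       [-0.0004,  0.0013]])) (array([ 0.4994, -0.1861]), np.float64(0.373788380512258), array([[ 0.0005,  0.0003],
       [-0.0001,  0.0001],
       [ 0.0006, -0.0004],
       [-0.001 ,  0.    ]]))
forceps 64
spare 2
jar 2
reagent 2
tray 2
calc 138
beaker 3
```

Triangulated pad heights are a 68.4, b 66.2, c 66.9 and d 69.0 mm. The +y side reads about 2 mm higher, which is near the noise, and there's time left, so I settle it by touching d and a again.

```bash
python3 - <<'E'
from h import *
s=manip.get_state();plan(s['position'],toolang(),[.5405,-.1235,.15],1.93,8,0)
E
```

```text
[0, -0.0391, 0.0199, 0.0054, 0.0002], [0, -0.0392, 0.0198, 0.0054, 0.0002], [0, -0.0391, 0.0199, 0.0054, 0.0002], [0, -0.0391, 0.0199, 0.0054, 0.0003], [0, -0.0391, 0.0199, 0.0054, 0.0002], [0, -0.0391, 0.0199, 0.0054, 0.0002], [0, -0.0391, 0.0199, 0.0054, 0.0002], [0, -0.0391, 0.0199, 0.0054, 0.0002], 
end [ 0.54045096 -0.12346936  0.14998953] 1.930031576297723
```

Call:
send_rows --pt "0 -0.0391 0.0199 0.0054 0" --pt "0 -0.0392 0.0198 0.0054 0" --pt "0 -0.0391 0.0199 0.0054 0" --pt "0 -0.0391 0.0199 0.0054 0" --pt "0 -0.0391 0.0199 0.0054 0" --pt "0 -0.0391 0.0199 0.0054 0" --pt "0 -0.0391 0.0199 0.0054 0" --pt "0 -0.0391 0.0199 0.0054 0"

```text
clock: 22.15
position: [0.5407, -0.1284, 0.1493]
ee_rot: [0.0, 0.572, 0.821, -0.0]
contact_force: [-0.2, 0.3, -0.3]
width: -0.0002
```

Call:
send_rows --pt "0 0 0 0.035 0" --pt "0 0 0 0.035 0" --pt "0 0 0 0.008 0" --pt "0 0 0 0.002 0" --pt "0 0 0 0 0"

```text
clock: 22.78
position: [0.5409, -0.1251, 0.071]
ee_rot: [0.001, 0.57, 0.821, 0.0]
contact_force: [0.6, -0.0, 0.8]
width: 0.0001
```

Call:
send_rows --pt "0 0 0 0.002 0" --pt "0 0 0 0.002 0" --pt "0 0 0 0 0"

```text
clock: 23.15
position: [0.5401, -0.124, 0.0659]
ee_rot: [0.0, 0.57, 0.822, 0.0]
contact_force: [0.5, 0.3, 0.2]
width: 0.0
```

Call:
send_rows --pt "0 0 0 0.001 0" --pt "0 0 0 0.001 0"

```text
clock: 23.4
position: [0.5402, -0.1241, 0.065]
ee_rot: [0.0, 0.57, 0.822, 0.0]
contact_force: [-4.5, 1.6, 13.4]
width: -0.0004
```

Call:
send_rows --pt "0 0 0 0.001 0" --pt "0 0 0 0 0"

```text
clock: 23.65
position: [0.5402, -0.1241, 0.065]
ee_rot: [0.001, 0.57, 0.822, 0.0]
contact_force: [-3.8, 2.7, 14.4]
width: 0.0
```

Corner d is solid at 65.0 mm, with nothing felt above that. Now a.

Call:
send_rows --pt "0 0 0 -0.014 0" --pt "0 0 -0.02 -0.008 0" --pt "0 0 -0.05 0 0" --pt "0 0 -0.05 0 0" --pt "0 0 0 0.008 0" --pt "0 0 0 0.008 0" --pt "0 0 0 0.002 0" --pt "0 0 0 0 0"

```text
clock: 24.65
position: [0.4283, -0.1661, 0.0664]
ee_rot: [-0.0, 0.57, 0.822, 0.0]
contact_force: [-0.1, 0.7, -0.5]
width: 0.0003
```

Call:
send_rows --pt "0 0 0 0.001 0" --pt "0 0 0 0.001 0" --pt "0 0 0 0.001 0"

```text
clock: 25.02
position: [0.4281, -0.1662, 0.065]
ee_rot: [0.0, 0.57, 0.822, 0.0]
contact_force: [-3.0, 2.1, 17.3]
width: -0.0001
```

Call:
send_rows --pt "0 0 0 -0.014 0" --pt "0 0 0 -0.05 0" --pt "0 0 0 -0.05 0" --pt "0 0.05 0 0 0" --pt "0 0.05 0 0 0" --pt "0 0.05 0 0 0" --pt "0 0 0 0 0"

```text
clock: 25.9
position: [0.3731, -0.0232, 0.1782]
ee_rot: [-0.0, 0.568, 0.823, 0.0]
contact_force: [0.6, -0.5, -0.9]
width: 0.0001
```

```bash
python3 - <<'E'
from h import *
import cv2
b=manip.get_image('side')[:,:,::-1]
cv2.imwrite('pics/fin2.png',b)
print(manip.get_state()['contact_force'],manip.get_state()['clock'])
a=cv2.imread('pics/side5.png');d=cv2.GaussianBlur(cv2.absdiff(a,b),(5,5),0).max(2)
print('cover region diff',d[228:300,235:315].max(),'forceps vs start',cv2.GaussianBlur(cv2.absdiff(cv2.imread('pics/side0.png'),b),(5,5),0).max(2)[210:229,228:268].max())
E
```

```text
[ 0.3633133  -0.59738545  0.13293205] 25.95
cover region diff 18 forceps vs start 17
```

View pics/fin2.png

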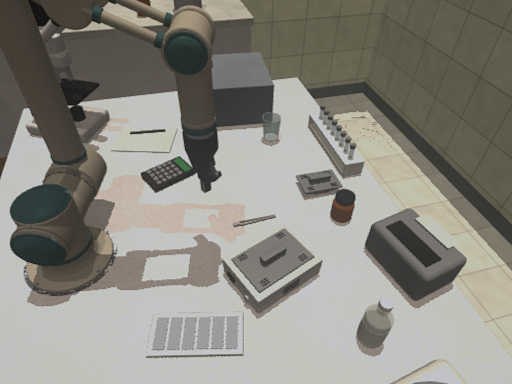

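The picture shows the cover flush on the unit at (272,262), the arm clear of it at (205,180), and everything else in place. I'm handing in.

```bash
python3 -c "
from rig import manip
print(manip.sign_off())"
```

```text
the job is handed in; nothing more can be done
None
```

I picked the large grey cover up by its rib, laid it in the well and pressed the corners in the order a, b, c, d. I then re-pressed a and b, touched d and a once more, and handed in at about 26 s with the arm clear.

**Last checks:**
- **Corner heights:** on its last press, each corner stopped solidly at about 65 mm under 13–25 N, which is the home height. Both views show the plate flush on the rim all round.
- **Other objects:** the spare cover, jar, reagent bottle, tray and beaker look unchanged in the side view. The forceps' ends are at the same pixels as at the start. The calculator's image check was spoilt, probably by the arm's shadow; by eye it hasn't moved.

**What disagreed or wasn't confirmed:**
- **First presses of a and b:** these stopped at about 67 mm. Both reached 65 mm when re-pressed.
- **Corner d's clip:** I felt no snap at d. It was already down after c was pressed, so its clip probably snapped then. I had no direct reading of any clip.
- **Camera heights:** triangulation put a and d about 2 mm higher than b and c (68–69 mm against 66–67 mm). The last touches at a and d showed both at 65 mm, so I took that as camera error.

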